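# Seat the six-well block in the dry-block heater

### The job

Take the aluminium block with six large wells by its grip rib, set it in the recess of the dry-block heater without dropping it, and press it down until its top face is flush with the heater's rim. It may go in either way round. Leave the other two blocks where they stand, and let go of the block when it is home.

Things in the scene. Friction and masses are not known exactly. Their poses are not given: they have to be found in the camera images.
- block_six: Bare aluminium block, 84 (x) by 60 (y) by 34 mm high, 0.29 to 0.47 kg, upright on the bench. Six dark 17 mm wells in its top, three each side of a middle grip rib 46 mm long (x), 14 mm thick (y), 34 mm high (rib top 68 mm above the underside): pinch it across y from above. Origin: centre of the underside; z up.
- recess (a point): Middle of the recess mouth at rim level, 80 mm up, on a fixed white heater 194 (x) by 124 mm; low grey panel at -x. Mouth 104 (x) by 80 mm, bevelled to 92 by 68 in 10 mm. z up. Floor: a lift plate that stays where left, at first 20-23 mm below the rim (block stands 11-14 mm proud). Pushing 13 to 18 N on the block slides it to its stop 34 mm down: block flush, rib top 34 mm above rim.
- block_many: Another aluminium block, to be left alone: same outside size and rib as the six-well block, but with twenty small wells of 7 mm. Origin: centre of the underside; z up.
- block_half: Short aluminium block, to be left alone: 44 mm (x) by 60 mm (y) by 34 mm high, with two large wells of 17 mm, one each side of a rib 34 mm long, 14 mm thick and 34 mm high. Origin: centre of the underside; z up.

How it is judged:
At the end, for the whole second after the job is handed in: The six-well block lies in the recess, upright (within 6 degrees), its long side along the recess's long side (within 11 degrees, either way round), within 12 mm of the middle, its top face no more than 4 mm above the rim, at rest (z of block_six in the frame of recess below -0.03 m and horizontal distance between block_six and recess below 0.012 m and angle between the x axis of block_six and the x axis of recess, either way round below 0.2 rad and angle between block_six's own z axis and vertical below 0.1 rad and linear speed of block_six below 0.02 m/s); the robot touches nothing.
It fails at once if the six-well block is dropped (falls faster than 0.6 m/s out of the fingers, a fall of about 20 mm) (linear speed of block_six above 0.6 m/s and contact force between the fingers and block_six below 0.1 N).
It fails at once if the block with many small wells is moved by more than 30 mm (distance of block_many from where it was at the start of the episode above 0.03 m).
It fails at once if the short block is moved by more than 30 mm (distance of block_half from where it was at the start of the episode above 0.03 m).
It also fails if it takes over 40 s, if anything falls off the work surface, if the arm or the gripper's body presses on something with over 40 N, if the wrist force passes 120 N, or if a joint passes its speed limit or range.

### The arm

A 6-joint arm with a two-finger parallel gripper is mounted at the origin on the work surface. World frame = base frame: x ahead of the robot, y to its left, z up, the work surface at z = 0. Lengths are in m, angles in rad, forces in N, time in s.
With the tool pointing down it reaches from about 0.35 to 0.975 m from the base axis. Payload 4.9 kg.
Tool frame: the origin (TCP) lies midway between the tips of the shut fingers; the grasp point (between the pads) lies 19 mm behind it; z points along the fingers, y is the line along which they close (so a half turn about z gives the same grasp; the last joint's range is limited). The gripper opens to 85 mm and grips with 20 to 120 N. Pads are 22 mm wide; open, the fingers measure 114 mm over their backs; the gripper's body (76 mm by 85 mm) begins 54 mm behind the grasp point. The pads swing forward as they close: fully open they stand 13 mm farther back than shut.
Start: joints at [-1.37, 0.053, 1.613, -0, 1.476, -0.119], TCP at [0.196, -0.593, 0.231] pointing down, gripper open.
Joint ranges: [-3.01, 3.01], [-1.01, 2.22], [0.06, 2.58], [-1.02, 4.17], [0.09, 2.62], [-3.14, 3.14]. Speed limits (rad/s): [2.57, 2.57, 3.14, 3.14, 3.14, 3.14].

### API

Orientations are given as a rotation vector (axis times angle).
In Python, from station import ctrl gives the robot as it stands. The module is installed in compiled form; this text tells all that it offers.
- The arm moves only by the shell command python3 -m handwheel 'ROWS' [OPENING] [FORCE]. ROWS is JSON, a list of rows, each a list of 2 entries, a list of its own where there are three numbers: the shift along the tool's x, y, z in cm, then the turn, a rotation vector about the tool's x, y, z in rad. In form: [[[tx, ty, tz], [ax, ay, az]], ...]. A call has 1 to 5 rows; each row is the pose to reach, as a shift and turn from the pose commanded when the call began, along the tool's axes at that moment; what a row does not reach only later rows make up. A row lasts 1/8 s, in which the tool goes at most 62.5 mm and 10.7 degrees, less where a joint would pass 70% of its speed; a pose out of reach is approached as far as the arm can. A call with a gripper value outside its range is refused whole. OPENING is the gripper's target within -1 to 1 (shut at 1, half-way at 0, fully open at -1), set as the call begins (- or left out, the last holds). The fingers move at their own pace and stop on an object; FORCE is the grip in N (left out, the last holds). Time passes only in rows, so rows that repeat a pose let the fingers close. It gives the time, the measured TCP pose, the force, the opening and the grip force at its end, in the units of the state.
- ctrl.get_obs(): the state, without advancing time (a new reading comes with each control period).
- ctrl.get_image(name): name is "side" or "top"; returns the picture (420x560x3 uint8, blue, green, red); there is no depth.
- ctrl.calibration(name): a dict with "fx", "fy", "cx", "cy" (pixels), "R" (3x3) and "t" (3): a world point X has camera coordinates R X + t. Camera axes: x right, y down, z forward; pixel columns grow to the right and rows downward; lengths in m; the calibration is good to about 2 mm. A picture is of the moment at which its call begins. calibration takes no time and is no camera call.
- ctrl.finish_job(): hands the job in; it is judged then, once.
Trained networks look in the newest picture that a camera, given by its name, has taken for a name from the list of things; names that differ only in an ending like _2 or _b are one class to them, and where a whole thing is asked for, a point or a joint stands for the part that bears it (a point fixed in the world has none). Each returns a list of dicts, best first, with "score" (0 to 1); they miss things now and then, are a little off and sometimes report something else, mostly with a low value. They report only what shows in the picture. A call takes as long as a camera call.
- ctrl.look_for(camera, query): "position" ([column, row] in pixels, amid what is visible of it).
- ctrl.landmark_of(camera, query): "position" ([column, row] in pixels: a listed point, or the origin of a listed thing).
The state is a dict: "t": time; "q": joint angles; "dq": joint speeds; "effort": joint torques, N m; "tool_pos": TCP position; "tool_rot": TCP orientation; "contact_force": force on the tool from outside, world axes, zero at the start; "wrist_torque": the same for the moment, N m; "opening": finger opening in m; "grip_force": force on a finger pad.
Only numpy, scipy, OpenCV 4.12 (cv2) and the standard library are available. Lean on these libraries where they do the work, as an engineer would, in place of code of your own. Each camera call takes 0.05 s, during which the arm holds its last target. There are 200 camera calls.

## Working session

There is one attempt and no reset: what is moved stays moved. The work goes in short steps, Python scripts to look and compute and a shell command to move; the robot and the scene stay as the last step left them, time stands still between calls to the robot, and variables do not carry over. Pictures are saved under pics/ and viewed, at most 10 in all, crops included, and the job is handed in when it is done.

```bash
mkdir -p pics; cat > h.py <<'E'
import numpy as np, cv2
from station import ctrl
from scipy.spatial.transform import Rotation as Ro
def ray(cam,px,z):
    c=ctrl.calibration(cam);R=np.array(c["R"]);t=np.array(c["t"])
    d=R.T@np.array([(px[0]-c["cx"])/c["fx"],(px[1]-c["cy"])/c["fy"],1]);o=-R.T@t
    return o+d*(z-o[2])/d[2]
def proj(cam,X):
    c=ctrl.calibration(cam);p=np.array(c["R"])@np.array(X)+np.array(c["t"])
    return np.array([c["fx"]*p[0]/p[2]+c["cx"],c["fy"]*p[1]/p[2]+c["cy"]])
E
python3 - <<'E'
from h import *
a=ctrl.get_image("top");b=ctrl.get_image("side")
cv2.imwrite("pics/top0.png",a);cv2.imwrite("pics/side0.png",b)
for cam in("top","side"):
  c=ctrl.calibration(cam);print(cam,-np.array(c["R"]).T@np.array(c["t"]),c["fx"])
  for n,z in(("block_six",0),("recess",.08),("block_many",0),("block_half",0)):
    for r in ctrl.landmark_of(cam,n)[:2]: print(n,np.round(r["position"]),round(r["score"],2),ray(cam,r["position"],z).round(3))
o=ctrl.get_obs();print(o["tool_pos"],Ro.from_rotvec(o["tool_rot"]).as_matrix().round(3),o["opening"])
E
```

```text
top [0.47503579 0.01076535 0.78866943] 436.95774417205286
block_six [304. 261.] 0.64 [ 0.457 -0.035  0.   ]
recess [145. 213.] 0.59 [0.531 0.229 0.08 ]
block_many [341. 164.] 0.85 [ 0.636 -0.099  0.   ]
block_many [147. 215.] 0.55 [0.534 0.25  0.   ]
block_half [420. 238.] 0.67 [ 0.505 -0.242  0.   ]
side [ 0.31169251 -0.40152159  0.6134107 ] 380.6591966997954
block_six [243. 278.] 0.95 [ 0.455 -0.037  0.   ]
recess [214. 158.] 0.69 [0.53  0.218 0.08 ]
block_many [340. 257.] 0.65 [ 0.637 -0.096  0.   ]
block_half [331. 354.] 0.72 [ 0.506 -0.239  0.   ]
block_half [245. 278.] 0.71 [ 0.458 -0.038  0.   ]
[ 0.19648468 -0.59329091  0.23127567] [[ 0.949  0.314 -0.   ]
 [ 0.314 -0.949  0.   ]
 [-0.    -0.    -1.   ]] 0.0856348391649859
```

View pics/top0.png

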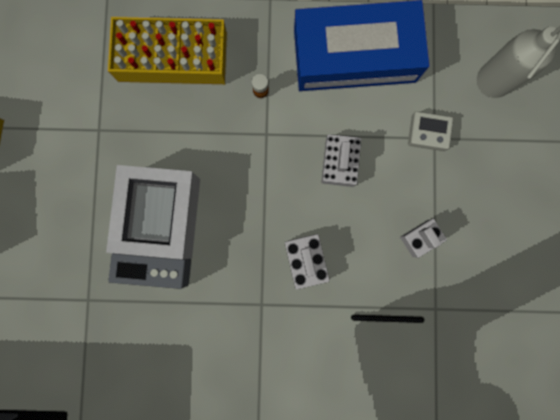

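View pics/side0.png

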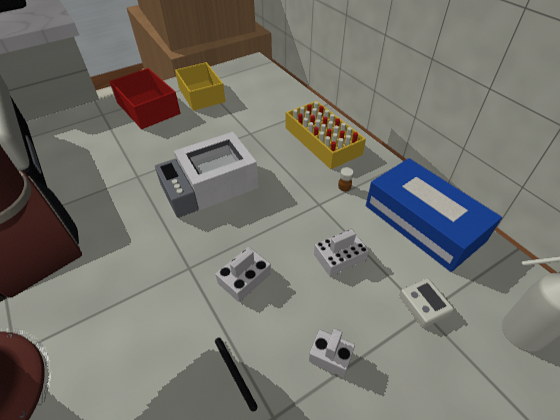

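The pictures show the six-well block at top (307,261) / side (243,275), the many-well block at top (341,160), the short one at (423,238), and the heater's mouth at top (152,211). The networks agree with this. Next I'll measure yaws.

```bash
python3 - <<'E'
from h import *
a=cv2.imread("pics/top0.png")
A=cv2.resize(a[225:300,270:345],None,fx=5,fy=5,interpolation=cv2.INTER_CUBIC)
B=cv2.resize(a[160:295,100:205],(292,375),interpolation=cv2.INTER_CUBIC)
cv2.imwrite("pics/crop.png",np.hstack([A,B]))
g=cv2.cvtColor(a,cv2.COLOR_BGR2GRAY)
m=np.zeros_like(g);m[232:292,282:332]=(g[232:292,282:332]<45)
n,l,s,c=cv2.connectedComponentsWithStats(m,connectivity=4)
for i in range(1,n):
  if s[i,4]>25: print(s[i,4],c[i].round(1),ray("top",c[i],.034).round(4))
E
```

```text
63 [313.7 243.7] [ 0.4887 -0.0489  0.034 ]
55 [292.6 248.3] [ 0.4798 -0.0127  0.034 ]
67 [317.1 258.9] [ 0.4628 -0.0552  0.034 ]
58 [296.3 263.7] [ 0.4537 -0.0197  0.034 ]
63 [320.9 274. ] [ 0.4372 -0.0622  0.034 ]
60 [299.9 279.3] [ 0.4274 -0.0264  0.034 ]
```

View pics/crop.png

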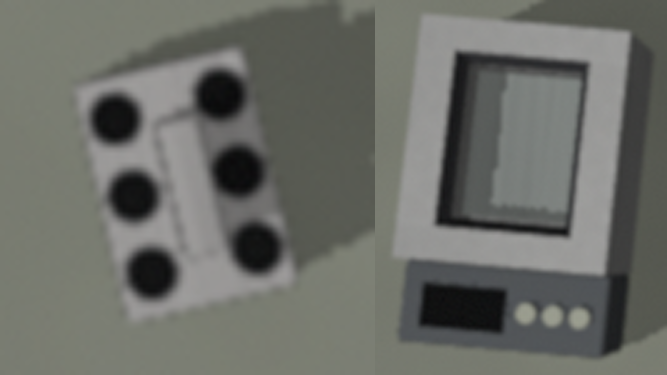

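Crop: the block's six wells and rib are clear, and its centre is near px (307,261). The heater's mouth corners lie at about px (129.5,178.7), (176.6,183), (170,245) and (122,240). The panel is at the bottom (-x), so the heater's long axis runs roughly along world x.

```bash
python3 - <<'E'
from h import *
M=[(129.5,178.7),(176.6,183),(170.1,244.9),(121.9,240.2)]
O=[(117.3,165),(192.4,171.5),(183.5,259),(106.5,252.8)]
for Q in(M,O):
  P=np.array([ray("top",q,.08)[:2] for q in Q]);e=np.roll(P,-1,0)-P
  print(P.mean(0).round(4),np.linalg.norm(e,axis=1).round(3),np.degrees(np.arctan2(e[:,1],e[:,0])).round(1))
print("heater in side:",proj("side",[*P.mean(0),.08]))
c=np.array([.4583,-.0375])
# side check of wells
b=cv2.imread("pics/side0.png");g=cv2.cvtColor(b,cv2.COLOR_BGR2GRAY)
m=np.zeros_like(g);m[245:300,212:275]=g[245:300,212:275]<45
n,l,s,cc=cv2.connectedComponentsWithStats(m,connectivity=4)
for i in range(1,n):
  if s[i,4]>15: print(s[i,4],ray("side",cc[i],.034).round(4))
th=np.radians(14.6)
o=ctrl.get_obs();R=Ro.from_rotvec(o["tool_rot"])
for t in (th,):
  x=np.array([np.cos(t),np.sin(t),0]);T=np.array([x,np.cross([0,0,-1],x),[0,0,-1]]).T
  print("turn",(R.inv()*Ro.from_matrix(T)).as_rotvec().round(3),"shift cm",(R.inv().apply([*c,.20]-o["tool_pos"])*100).round(2))
E
```

```text
[0.5334 0.2229] [0.078 0.101 0.079 0.101] [-93.8 176.7  85.9  -3.8]
[0.5331 0.2222] [0.124 0.143 0.125 0.144] [-93.5 176.7  86.9  -3.6]
heater in side: [214.78459946 156.15310125]
57 [ 0.4871 -0.0482  0.034 ]
58 [ 0.4259 -0.026   0.034 ]
60 [ 0.4612 -0.0548  0.034 ]
61 [ 0.4353 -0.0619  0.034 ]
turn [-0.     0.     0.065] shift cm [ 42.33 -44.53   3.13]
```

Sizes check out (mouth 0.101 × 0.078, outer 0.124). Recess is at (0.533, 0.2225), yaw −3.7°. Block is at about (0.458, −0.037), yaw 14.6°. Moving now.

```bash
python3 -m handwheel '[[[42.3,-44.5,3],[0,0,0.065]],[[42.3,-44.5,3],[0,0,0.065]],[[42.3,-44.5,3],[0,0,0.065]],[[42.3,-44.5,3],[0,0,0.065]],[[42.3,-44.5,3],[0,0,0.065]]]' -1 60
cat >> h.py <<'E'
def go(p,yaw_deg):
    o=ctrl.get_obs();R=Ro.from_rotvec(o["tool_rot"]);t=np.radians(yaw_deg)
    x=np.array([np.cos(t),np.sin(t),0]);T=np.array([x,np.cross([0,0,-1],x),[0,0,-1]]).T
    print("at",o["t"],o["tool_pos"].round(4) if hasattr(o["tool_pos"],"round") else o["tool_pos"],"open",o["opening"],"F",np.round(o["contact_force"],1))
    print("shift",(R.inv().apply(np.array(p)-o["tool_pos"])*100).round(2),"turn",(R.inv()*Ro.from_matrix(T)).as_rotvec().round(3))
E
python3 -c "
from h import *
go([.4578,-.0373,.2],14.6)"
```

```text
t: 1.12
tool_pos: [0.3301, -0.3092, 0.2162]
tool_rot: [3.116, 0.398, 0.001]
contact_force: [1.3, -0.8, -0.0]
opening: 0.0853
grip_force: 0.0
at 1.125 [ 0.3301 -0.3092  0.2162] open 0.0853158607395617 F [ 1.3 -0.8 -0. ]
shift [ 19.2  -23.1    1.62] turn [ 0.001 -0.001 -0.001]
```

```bash
python3 -m handwheel '[[[19,-22.9,1.6],[0,0,0]],[[19,-22.9,1.6],[0,0,0]],[[19,-22.9,1.6],[0,0,0]],[[19,-22.9,1.6],[0,0,0]],[[19,-22.9,1.6],[0,0,0]]]' >/dev/null
python3 -m handwheel '[[[0,0,0],[0,0,0]],[[0,0,0],[0,0,0]]]' >/dev/null
python3 - <<'E'
from h import *
go([.4578,-.0373,.043],14.6)
b=ctrl.get_image("side");cv2.imwrite("pics/s1.png",cv2.resize(b[170:320,140:340],(800,600)))
print(proj("side",ctrl.get_obs()["tool_pos"]))
E
```

```text
at 2.0 [ 0.4556 -0.0416  0.2001] open 0.08543388811218584 F [-0.6 -0.5 -0.9]
shift [ 0.33 -0.36 15.71] turn [0. 0. 0.]
[234.4955867  208.01469169]
```

View pics/s1.png

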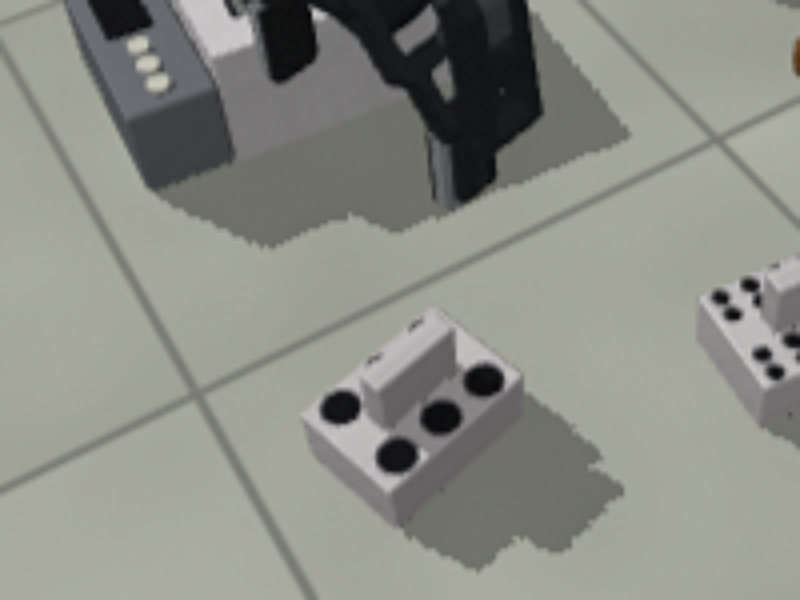

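The side picture (crop) shows the fingers above and straddling the rib line, block undisturbed. Descending.

```bash
python3 -m handwheel '[[[0.3,-0.35,5],[0,0,0]],[[0.3,-0.35,10],[0,0,0]],[[0.3,-0.35,14],[0,0,0]],[[0.3,-0.35,16],[0,0,0]],[[0.3,-0.35,16],[0,0,0]]]'
python3 -m handwheel '[[[0,0,0],[0,0,0]],[[0,0,0],[0,0,0]],[[0,0,0],[0,0,0]],[[0,0,0],[0,0,0]],[[0,0,0],[0,0,0]]]' 1 80
python3 -m handwheel '[[[0,0,0],[0,0,0]],[[0,0,0],[0,0,0]],[[0,0,0],[0,0,0]]]'
```

```text
t: 2.68
tool_pos: [0.4558, -0.0382, 0.0384]
tool_rot: [-3.115, -0.395, 0.006]
contact_force: [-0.3, -0.2, -0.9]
opening: 0.0853
grip_force: 0.0
t: 3.3
tool_pos: [0.4581, -0.0372, 0.0407]
tool_rot: [3.116, 0.399, 0.001]
contact_force: [-0.2, 0.9, 3.2]
opening: 0.0128
grip_force: 78.2
t: 3.68
tool_pos: [0.4581, -0.0372, 0.0407]
tool_rot: [3.116, 0.399, 0.001]
contact_force: [-2.2, 0.8, 5.2]
opening: 0.0128
grip_force: 78.4
```

```bash
python3 -m handwheel '[[[0,0,-1.5],[0,0,0]],[[0,0,-4],[0,0,0]],[[0,0,-7.5],[0,0,0]],[[0,0,-11],[0,0,0]],[[0,0,-13.5],[0,0,0]]]'
python3 -m handwheel '[[[0,0,0],[0,0,0]],[[0,0,0],[0,0,0]]]'
python3 -c "
from h import *
go([.533,.2225,.175],-3.7)"
```

```text
t: 4.3
tool_pos: [0.4576, -0.0374, 0.1766]
tool_rot: [3.116, 0.399, 0.001]
contact_force: [-0.8, -0.1, -2.8]
opening: 0.0127
grip_force: 78.5
t: 4.55
tool_pos: [0.4567, -0.0371, 0.1735]
tool_rot: [-3.115, -0.399, 0.004]
contact_force: [-0.1, 0.8, -3.8]
opening: 0.0126
grip_force: 78.6
at 4.55 [ 0.4567 -0.0371  0.1735] open 0.012577785036278849 F [-0.1  0.8 -3.8]
shift [ 13.93 -23.19  -0.16] turn [-0.001  0.002  0.319]
```

Block held (−3.8 N weight). Carry it over the recess.

```bash
python3 -m handwheel '[[[1,-1.7,0],[0,0,0.02]],[[3,-5,0],[0,0,0.07]],[[5.5,-9.2,0],[0,0,0.13]],[[8,-13.4,0],[0,0,0.19]],[[10.5,-17.5,0],[0,0,0.25]]]'
python3 -c "
from h import *
go([.533,.2225,.175],-3.7)"
```

```text
t: 5.18
tool_pos: [0.5141, 0.1598, 0.1725]
tool_rot: [3.141, 0.005, -0.006]
contact_force: [0.4, -0.6, -2.9]
opening: 0.0126
grip_force: 78.4
at 5.175 [0.5141 0.1598 0.1725] open 0.01264705796275333 F [ 0.4 -0.6 -2.9]
shift [ 1.9  -6.26 -0.27] turn [0.001 0.004 0.067]
```

```bash
python3 -m handwheel '[[[1,-3.2,0],[0,0,0.03]],[[1.6,-5,0],[0,0,0.06]],[[1.8,-5.8,0],[0,0,0.066]],[[1.8,-5.8,0],[0,0,0.066]],[[1.8,-5.8,0],[0,0,0.066]]]'
python3 - <<'E'
from h import *
go([.533,.2225,.135],-3.7)
a=ctrl.get_image("top");b=ctrl.get_image("side")
cv2.imwrite("pics/s2.png",np.hstack([cv2.resize(b[70:220,140:290],(400,400)),cv2.resize(a[140:290,80:230],(400,400))]))
E
```

```text
t: 5.8
tool_pos: [0.5325, 0.2158, 0.1745]
tool_rot: [3.139, -0.097, -0.002]
contact_force: [-0.0, 0.1, -2.7]
opening: 0.0124
grip_force: 78.6
at 5.8 [0.5325 0.2158 0.1745] open 0.012384723232662403 F [-0.   0.1 -2.7]
shift [ 0.01 -0.68  3.95] turn [0.001 0.001 0.003]
```

View pics/s2.png

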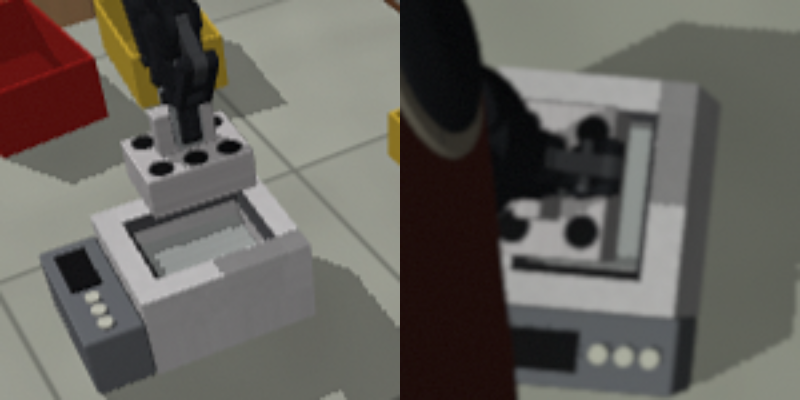

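Block is held level above the mouth (side well pair visible at top px ~(152,189), (148,227)). A check of its centre from those wells, then lower.

```bash
python3 - <<'E'
from h import *
w=[ray("top",p,.168)[:2] for p in((152.4,188.75),(147.9,227))]
d=w[0]-w[1];a=np.arctan2(d[1],d[0]);print(np.linalg.norm(d),np.degrees(a),sum(w)/2+18.5e-3*np.array([-np.sin(a),np.cos(a)]))
E
python3 -m handwheel '[[[0,-0.5,1],[0,0,0]],[[0,-0.65,2.5],[0,0,0]],[[0,-0.65,4],[0,0,0]],[[0,-0.65,4.5],[0,0,0]],[[0,-0.65,4.5],[0,0,0]]]'
```

```text
0.05506942868236917 -3.7096163965281743 [0.53264824 0.21436994]
t: 6.52
tool_pos: [0.5328, 0.223, 0.1291]
tool_rot: [3.14, -0.096, -0.002]
contact_force: [-0.4, -0.7, -3.4]
opening: 0.0127
grip_force: 78.6
```

```bash
python3 -m handwheel '[[[0,0,0.5],[0,0,0]],[[0,0,1],[0,0,0]],[[0,0,1.4],[0,0,0]],[[0,0,1.8],[0,0,0]],[[0,0,1.8],[0,0,0]]]'
python3 -m handwheel '[[[0,0,0.3],[0,0,0]],[[0,0,0.6],[0,0,0]],[[0,0,0.8],[0,0,0]],[[0,0,0.8],[0,0,0]]]'
```

```text
t: 7.15
tool_pos: [0.5329, 0.223, 0.1115]
tool_rot: [3.14, -0.096, -0.002]
contact_force: [-0.2, 0.1, -4.2]
opening: 0.0127
grip_force: 78.6
t: 7.65
tool_pos: [0.5331, 0.2231, 0.1038]
tool_rot: [3.14, -0.096, -0.001]
contact_force: [0.3, -0.2, -2.7]
opening: 0.0127
grip_force: 78.6
```

Past the bevel without contact. Now seat and press.

```bash
python3 -m handwheel '[[[0,0,0.2],[0,0,0]],[[0,0,0.4],[0,0,0]],[[0,0,0.6],[0,0,0]],[[0,0,0.8],[0,0,0]],[[0,0,0.8],[0,0,0]]]'
python3 -m handwheel '[[[0,0,0.2],[0,0,0]],[[0,0,0.4],[0,0,0]],[[0,0,0.6],[0,0,0]],[[0,0,0.7],[0,0,0]],[[0,0,0.7],[0,0,0]]]'
```

```text
t: 8.28
tool_pos: [0.5335, 0.2233, 0.0979]
tool_rot: [3.14, -0.096, -0.0]
contact_force: [-5.0, -0.3, 5.8]
opening: 0.0126
grip_force: 79.9
t: 8.9
tool_pos: [0.5336, 0.2233, 0.0923]
tool_rot: [3.14, -0.096, -0.0]
contact_force: [-7.9, -1.8, 13.1]
opening: 0.0128
grip_force: 81.1
```

Sliding with 13 N. The −8 N in x suggests contact with the +x wall, so ease 1.5 mm to −x while pressing on.

```bash
python3 -m handwheel '[[[-0.15,0,0],[0,0,0]],[[-0.15,0,0.2],[0,0,0]],[[-0.15,0,0.4],[0,0,0]],[[-0.15,0,0.5],[0,0,0]],[[-0.15,0,0.5],[0,0,0]]]'
python3 -m handwheel '[[[0,0,0.15],[0,0,0]],[[0,0,0.3],[0,0,0]],[[0,0,0.3],[0,0,0]]]'
```

```text
t: 9.52
tool_pos: [0.5335, 0.2234, 0.0881]
tool_rot: [3.14, -0.096, 0.005]
contact_force: [-5.5, -2.1, 12.9]
opening: 0.0128
grip_force: 81.1
t: 9.9
tool_pos: [0.5336, 0.2234, 0.0865]
tool_rot: [3.14, -0.096, 0.004]
contact_force: [-8.5, -2.3, 20.1]
opening: 0.0127
grip_force: 82.2
```

```bash
python3 -m handwheel '[[[0,0,0.15],[0,0,0]],[[0,0,0.3],[0,0,0]],[[0,0,0.3],[0,0,0]]]'
python3 - <<'E'
from h import *
b=ctrl.get_image("side");cv2.imwrite("pics/s3.png",cv2.resize(b[100:220,140:290],(750,600)))
E
```

```text
t: 10.28
tool_pos: [0.5337, 0.2234, 0.0864]
tool_rot: [3.139, -0.095, 0.003]
contact_force: [-16.9, -6.0, 33.9]
opening: 0.0128
grip_force: 84.4
```

View pics/s3.png

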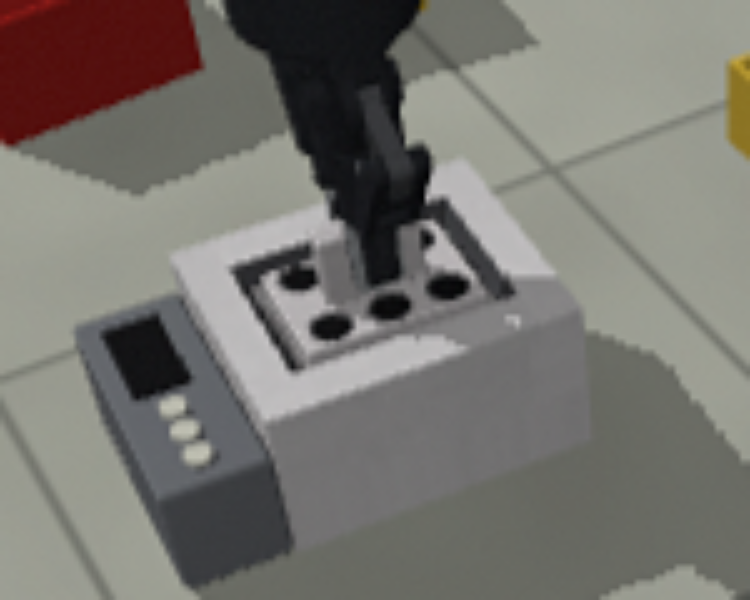

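The crop shows the top face flush with the rim, and the force rose to 34 N with no further travel: block is home. Unload, then open.

```bash
python3 -m handwheel '[[[-0.1,0,-0.3],[0,0,0]],[[-0.1,0,-0.6],[0,0,0]],[[-0.1,0,-0.6],[0,0,0]]]'
python3 -m handwheel '[[[0,0,0],[0,0,0]],[[0,0,0],[0,0,0]],[[0,0,0],[0,0,0]],[[0,0,0],[0,0,0]],[[0,0,0],[0,0,0]]]' -1
python3 -m handwheel '[[[0,0,0],[0,0,0]],[[0,0,0],[0,0,0]]]'
```

```text
t: 10.7
tool_pos: [0.5329, 0.2235, 0.0865]
tool_rot: [-3.139, 0.096, -0.008]
contact_force: [1.2, -1.7, 7.1]
opening: 0.0123
grip_force: 80.3
t: 11.32
tool_pos: [0.5307, 0.2232, 0.0839]
tool_rot: [3.14, -0.096, -0.001]
contact_force: [-0.3, -0.3, -0.3]
opening: 0.0852
grip_force: 0.0
t: 11.58
tool_pos: [0.5308, 0.2233, 0.0841]
tool_rot: [-3.14, 0.096, -0.0]
contact_force: [-0.5, 0.7, 0.4]
opening: 0.0853
grip_force: 0.0
```

```bash
python3 -m handwheel '[[[0,0,-2],[0,0,0]],[[0,0,-5],[0,0,0]],[[0,0,-9],[0,0,0]],[[0,0,-13],[0,0,0]],[[0,0,-15],[0,0,0]]]'
python3 -m handwheel '[[[-3,5,0],[0,0,0]],[[-6,10,0],[0,0,0]],[[-8,14,0],[0,0,0]],[[-8,14,0],[0,0,0]],[[-8,14,0],[0,0,0]]]'
python3 - <<'E'
from h import *
a=ctrl.get_image("top");b=ctrl.get_image("side")
cv2.imwrite("pics/s4.png",np.hstack([cv2.resize(b[70:220,140:290],(400,400)),cv2.resize(a[140:290,80:230],(400,400))]))
E
```

```text
t: 12.2
tool_pos: [0.5321, 0.2236, 0.2386]
tool_rot: [-3.138, 0.096, -0.009]
contact_force: [0.3, 0.3, -0.1]
opening: 0.0852
grip_force: 0.0
t: 12.82
tool_pos: [0.4425, 0.0886, 0.2342]
tool_rot: [-3.14, 0.096, -0.0]
contact_force: [0.6, -0.5, -0.2]
opening: 0.0849
grip_force: 0.0
```

View pics/s4.png

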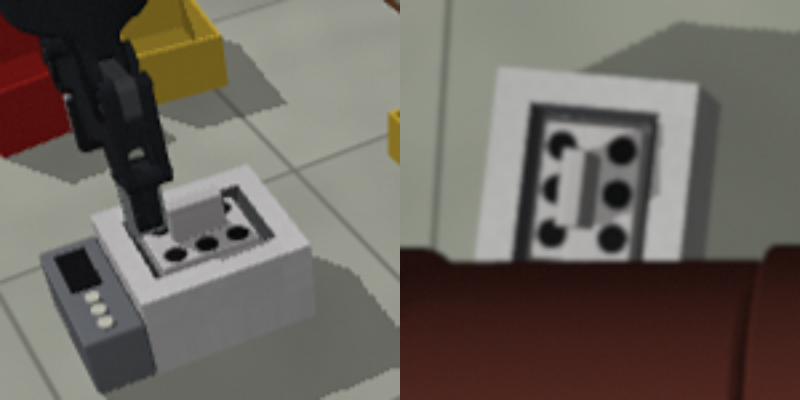

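The block sits centred, aligned and flush in the mouth, with the gripper clear of it. Handing in.

```bash
python3 -c "
from h import *
print(ctrl.finish_job())"
```

```text
the job is handed in; nothing more can be done
None
```

The six-well block is pressed down to the stop in the heater's recess, flush with the rim and released; the other two blocks were not touched, and the job was handed in at about 13 s of the 40 s allowed.

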